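# Two turns on the loaded vial mixer

### The arm

A 7-joint arm with a two-finger parallel gripper is mounted at the origin on the work surface. World frame = base frame: x ahead of the robot, y to its left, z up, the work surface at z = 0. Lengths are in m, angles in rad, forces in N, time in s.
With the tool pointing down it reaches from about 0.4 to 0.85 m from the base axis. Payload 6.9 kg.
Tool frame: the origin (TCP) lies midway between the tips of the shut fingers; the grasp point (between the pads) lies behind it (ctrl.pinch_z is the z of the grasp point in the tool frame, in m); z points along the fingers, y is the line along which they close (so a half turn about z gives the same grasp; the last joint's range is limited). The gripper opens to 85 mm and grips with 20 to 120 N. Pads are 22 mm wide; open, the fingers measure 114 mm over their backs; the gripper's body (76 mm by 85 mm) begins 54 mm behind the grasp point. The pads swing forward as they close: fully open they stand 13 mm farther back than shut.
Start: joints at [-1.038, 0.507, -0.238, 1.5, 0.126, 1.149, -0.155], TCP at [0.259, 0.569, 0.231] pointing down, gripper open.
Joint ranges: [-3.08, 3.08], [-0.24, 2.05], [-1.43, 1.35], [0, 2.5], [-1.52, 4.66], [0.17, 1.96], [-2.89, 2.89]. Speed limits (rad/s): [2.39, 2.39, 3.14, 3.14, 3.14, 3.14, 3.14].

### API

Orientations are given as a unit quaternion [w, x, y, z].
In Python, from station import ctrl, get_state, vision, ticket, models gives the robot as it stands. Calls block until the motion is done:
- ctrl.movep(position, orientation): joint-space move of the TCP to a pose.
- ctrl.movel(position, frame=None, max_speed=0.15): straight line of the TCP; frame=None keeps the orientation; max_speed is the mean speed in m/s.
- ctrl.set_joints(angles): joint-space move.
- ctrl.ungrasp() and ctrl.close_gripper(force=None): open the fingers fully, or close them until they stop; force is the grip in N (None keeps the last).
- ctrl.pause(seconds).
- ctrl.ik(position, orientation): joint angles nearest the present ones, or None.
- get_state(): the state.
- vision.grab_frame(name): name is "scene" or "side" or "wrist"; returns (picture, depth): 480x640x3 uint8, blue, green, red; 480x640 float32, m along the optical axis (not along the pixel's ray), 0 where there is no reading.
- vision.camera_info(name): a dict with "mtx" (3x3 intrinsics, pixels), "R" (3x3) and "t" (3): a world point X has camera coordinates R X + t; the wrist camera has in their place "hand_eye" (4x4, takes a point from camera to tool coordinates, whose origin is the TCP and whose axes are the flange's). Camera axes: x right, y down, z forward; pixel columns grow to the right and rows downward; lengths in m; the calibration is good to about 2 mm. A picture is of the moment at which its call begins: read the wrist's pose just before it. camera_info takes no time and is no camera call.
A pose or a line that the arm cannot do raises ctrl.Unreachable and nothing moves.
- ticket.close_job(): hands the job in; it is judged then, once.
Trained networks look in the newest picture that a camera, given by its name, has taken for a name from the list of things; names that differ only in an ending like _2 or _b are one class to them, and where a whole thing is asked for, a point or a joint stands for the part that bears it (a point fixed in the world has none). Each returns a list of dicts, best first, with "p" (0 to 1); they miss things now and then, are a little off and sometimes report something else, mostly with a low value. They report only what shows in the picture. A call takes as long as a camera call.
- models.recognise(camera, target): "point" ([column, row] in pixels, amid what is visible of it).
- models.masks_of(camera, target): "mask" (480x640 bool, what is visible of it) and "point" ([column, row] in pixels, amid what is visible of it).
The state is a dict: "time": time; "qpos": joint angles; "qd": joint speeds; "tau": joint torques, N m; "tcp_pos": TCP position; "eef_rot": TCP orientation; "contact_force": force on the tool from outside, world axes, zero at the start; "wrist_torque": the same for the moment, N m; "width": finger opening in m; "gripper_force": force on a finger pad.
Only numpy, scipy, OpenCV 4.12 (cv2) and the standard library are available. Lean on these libraries where they do the work, as an engineer would, in place of code of your own. Each camera call takes 0.05 s, during which the arm holds its last target. There are 200 camera calls.

### The job

Two hand-cranked vial mixers stand on the lab bench; the wheel of one is loaded with amber vials, the wheel of the other is empty. Turn the crank of the loaded mixer clockwise (seen from above) by exactly two full turns, so that its knob ends where it began, and let go of it. Leave the crank of the empty mixer as it is.

Things in the scene. Friction and masses are not known exactly. Their poses are not given: they have to be found in the camera images.
- mixer_crank (a joint): Angle (rad) of the loaded mixer's crank about the vertical shaft amid its top; grows 6.283 per full turn clockwise seen from above. Starts anywhere from -2.7 to 2.7, no end stop within reach, takes about 2 N at the knob, stays where left. Mixer: white box 150 x 130 mm, 100 mm high; at its far end a tilted 100 mm wheel, driven by the crank, with six amber vials as spokes, below 125 mm.
- mixer_knob (a point): Centre (half-way up) of the upright black round knob on the loaded mixer's crank arm: 24 mm across, 40 mm tall, free to spin on its pin, so it can be pinched from above and led round without turning the gripper. The steel arm (18 mm wide) has its top 122 mm above the bench, 30 mm below this centre: keep the fingertips above that.
- mixer_axis (a point): Point on the crank's vertical shaft axis at the height of the knob's centre, 152 mm above the bench; the knob travels round it in a level circle of 60 mm radius.
- idle_knob (a point): Centre of the same kind of knob on the empty mixer, a machine of the same build with no vials on its wheel; its crank is not to be moved.

How it is judged:
By the outcome, as a careful person would: the job done as asked, in the order asked, and still so for the second after the job is handed in, with the robot touching nothing.
It also fails if it takes over 58 s, if anything falls off the work surface, if the arm or the gripper's body presses on something with over 40 N, if the wrist force passes 120 N, or if a joint passes its speed limit or range.

## Working session

There is one attempt and no reset: what is moved stays moved. The work goes in short steps, each a Python script; the robot and the scene stay as the last script left them, time stands still between calls to the robot, and variables do not carry over. Pictures are saved under pics/ and viewed, at most 10 in all, crops included, and the job is handed in when it is done.

```bash
mkdir -p pics; ls; python3 - <<'E'
from station import ctrl, get_state, vision, models
import cv2, numpy as np
s=get_state(); print(s['time'],s['tcp_pos'],s['eef_rot'],s['width'],ctrl.pinch_z)
for c in ("scene","side"):
    im,d=vision.grab_frame(c); cv2.imwrite(f"pics/{c}0.png",im)
    k=vision.camera_info(c); M=np.array(k["mtx"]);R=np.array(k["R"]);t=np.array(k["t"])
    for n in ("mixer_knob","idle_knob"):
        for r in models.masks_of(c,n)[:4]:
            m=r["mask"]&(d>0); 
            v,u=np.nonzero(m); z=d[m]
            P=(np.linalg.inv(M)@np.vstack([u*z,v*z,z])).T
            W=(P-t)@R
            print(c,n,round(r["p"],2),np.round(r["point"]),m.sum(),np.median(W,0).round(3),np.percentile(W,5,axis=0).round(3),np.percentile(W,95,axis=0).round(3))
E
```

```text
pics
0.0 [0.25913511 0.56818591 0.23043396] [-1.81876602e-04  2.12262044e-01  9.77212379e-01 -8.70846733e-04] 0.08527220964838274 -0.0187
scene mixer_knob 0.76 [478. 226.] 402 [0.471 0.259 0.159] [0.454 0.251 0.133] [0.476 0.272 0.173]
scene idle_knob 0.61 [227. 314.] 450 [ 0.633 -0.128  0.165] [ 0.618 -0.138  0.136] [ 0.637 -0.118  0.173]
side mixer_knob 0.75 [228. 187.] 219 [0.461 0.254 0.158] [0.453 0.25  0.138] [0.472 0.268 0.173]
side idle_knob 0.56 [412. 265.] 383 [ 0.619 -0.134  0.159] [ 0.613 -0.14   0.135] [ 0.631 -0.12   0.173]
side idle_knob 0.29 [238. 199.] 559 [0.471 0.251 0.128] [0.454 0.2   0.112] [0.503 0.266 0.173]
```

View pics/scene0.png

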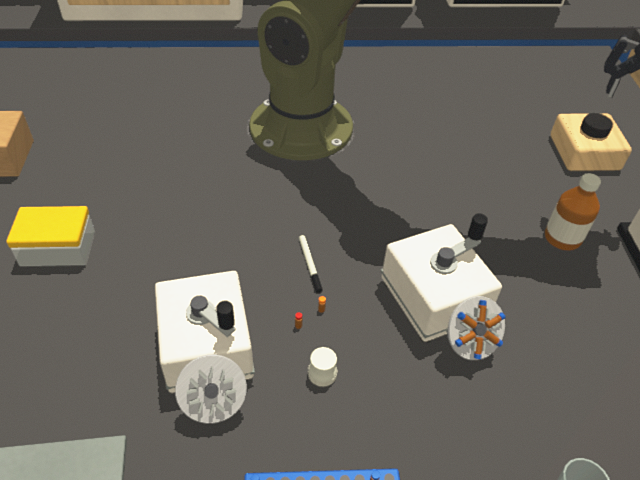

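View pics/side0.png

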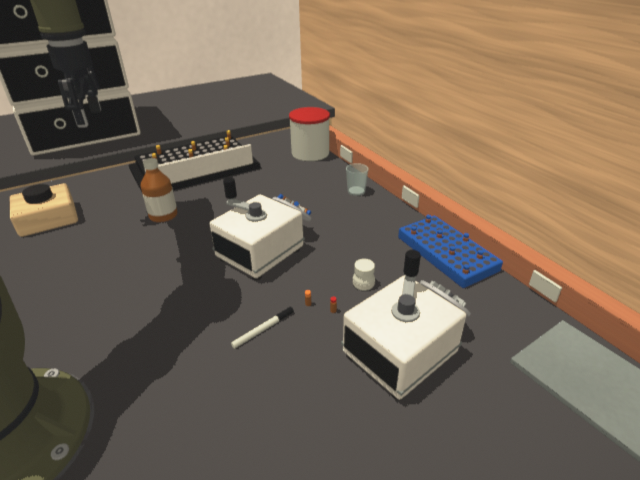

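The loaded mixer is the one at right in the scene view, with its knob at (478,226), hub at (446,256) and amber vials at (480,330). The empty one is at left, knob (226,315). The networks agree with this. Next I'll measure the hub and bottle, then look from above.

```bash
cat > h.py <<'E'
from station import ctrl, get_state, vision, models
import cv2, numpy as np
from scipy.spatial.transform import Rotation as Ro
def cloud(c,d,pose=None):
    k=vision.camera_info(c); M=np.array(k["mtx"])
    v,u=np.mgrid[:480,:640]
    P=np.stack([u*d,v*d,d],-1)@np.linalg.inv(M).T
    if c!="wrist": return (P-np.array(k["t"]))@np.array(k["R"])
    H=np.array(k["hand_eye"]); P=P@H[:3,:3].T+H[:3,3]
    p,q=pose; return P@Ro.from_quat(q,scalar_first=True).as_matrix().T+p
def down(yaw): # tool y axis direction at angle yaw, z down
    y=np.array([np.cos(yaw),np.sin(yaw),0]); z=np.array([0,0,-1.]); x=np.cross(y,z)
    return Ro.from_matrix(np.c_[x,y,z]).as_quat(scalar_first=True)
E
python3 - <<'E'
from h import *
im,d=vision.grab_frame("scene"); W=cloud("scene",d)
for n,(u,v) in dict(hub=(446,254),hubt=(446,251),bot=(590,181),bot2=(575,220),corner=(404,270)).items(): print(n,W[v,u].round(3))
knob=np.array([.464,.261]); hub=W[252,446,:2]; a=np.arctan2(*(knob-hub)[::-1]); print(np.degrees(a),np.linalg.norm(knob-hub))
print(get_state()['tcp_pos'],vision.camera_info("wrist")["hand_eye"])
s=np.array(ctrl.qpos) if hasattr(ctrl,'qpos') else get_state()['qpos']
for y in (a+np.pi/2,a-np.pi/2):
    for z in (.136,.30): print(y,z,ctrl.ik([.464,.261,z],down(y)))
E
```

```text
hub [0.499 0.209 0.127]
hubt [0.495 0.21  0.129]
bot [0.359 0.483 0.15 ]
bot2 [0.384 0.473 0.08 ]
corner [0.505 0.146 0.096]
122.66917496351812 0.06133551927494782
[0.25926811 0.5685483  0.23105313] [[ 3.76749533e-04 -9.62721103e-01 -2.70495723e-01  6.86123357e-02]
 [ 9.99999846e-01  2.52615398e-04  4.93727959e-04  7.71144177e-04]
 [-4.06990941e-04 -2.70495867e-01  9.62721050e-01 -1.43178153e-01]
 [ 0.00000000e+00  0.00000000e+00  0.00000000e+00  1.00000000e+00]]
3.7117773206132827 0.136 [-0.00955929  0.5755975  -0.85151245  1.87213344  0.53267327  0.93794362
  2.60287063]
3.7117773206132827 0.3 [ 0.00640929  0.38806782 -0.83238162  1.619791    0.2977057   1.26638106
  2.8326619 ]
0.5701846670234896 0.136 [-0.51529869  0.46207633 -0.06283157  1.87844835  0.03894701  0.80223483
 -0.02845028]
0.5701846670234896 0.3 [-0.5237125   0.30710803 -0.04825281  1.62627404  0.01559369  1.20858631
 -0.00505212]
```

```bash
python3 - <<'E'
from h import *
p=get_state()['tcp_pos']
ctrl.movel([p[0],p[1],.29])
ctrl.movep([.464,.261,.29],down(.570))
s=get_state(); pose=(np.array(s['tcp_pos']),s['eef_rot'])
im,d=vision.grab_frame("wrist"); cv2.imwrite("pics/w1.png",im); W=cloud("wrist",d,pose)
print(s['time'],pose)
for r in models.masks_of("wrist","mixer_knob")[:3]:
    m=r["mask"]&(d>0); w=W[m]; print(r["p"],r["point"],m.sum(),np.percentile(w,[5,50,95],axis=0).round(4))
    t=w[w[:,2]>.165]
    if len(t)>20: print("top",cv2.minEnclosingCircle(t[:,:2].astype(np.float32)),t[:,2].mean())
h=(d>0)&(W[...,2]>.124)&(W[...,2]<.15)&(np.hypot(W[...,0]-.497,W[...,1]-.209)<.02)
print("hub",W[h].mean(0) if h.any() else 0,h.sum(), np.percentile(W[h][:,2],95))
E
```

```text
2.275 (array([0.46326933, 0.26277128, 0.28984311]), array([-4.47074423e-04,  4.78408935e-01,  8.78137030e-01,  2.17852148e-04]))
0.56 [317.6, 232.7] 900 [[0.4533 0.2555 0.1448]
 [0.4625 0.2663 0.172 ]
 [0.4727 0.2747 0.1733]]
top ((0.46390441060066223, 0.26413267850875854), 0.01178811676800251) 0.1719964365118748
hub [0.49517027 0.21320097 0.12816948] 575 0.12934798993054414
```

View pics/w1.png

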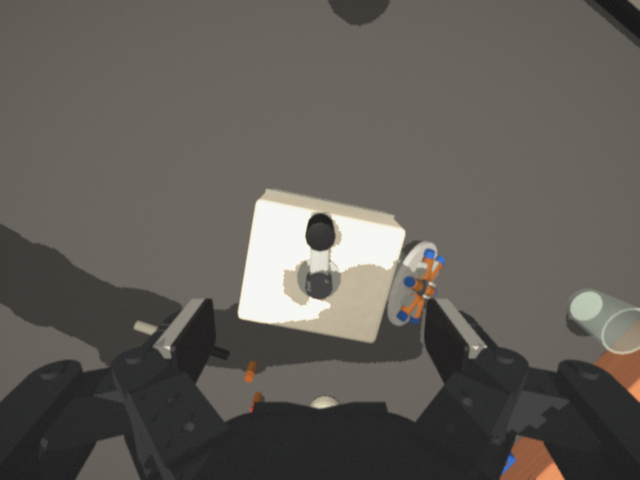

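The wrist view shows the knob at (318,233) and the hub at (319,285), between the fingers and with the arm perpendicular to the closing line. The knob-to-hub distance is 59.7 mm, which matches the 60 mm given. Next: grasp, then lead it through the first quarter turn while watching the forces.

```bash
cat >> h.py <<'E'
K=np.array([.4639,.2641]); A0=np.array([.4952,.2132])
u=(K-A0)/np.linalg.norm(K-A0); A=K-.06*u; TH=np.arctan2(u[1],u[0]); Z=.138; Q=down(.570)
def at(deg,c=A,z=Z,r=.06): # deg clockwise from start
    a=TH-np.radians(deg); return np.array([c[0]+r*np.cos(a),c[1]+r*np.sin(a),z])
def lead(d0,d1,c=A,step=15,v=.07,every=2):
    for i,g in enumerate(np.arange(d0+step,d1+1e-6,step)):
        ctrl.movel(at(g,c),max_speed=v)
        s=get_state(); f=np.array(s['contact_force'])
        if i%every==0: print(g,round(s['time'],1),f.round(1),(np.array(s['tcp_pos'])-at(g,c)).round(4),round(s['width'],4))
        if np.linalg.norm(f)>35: print("STOP",g,f); return g
    return d1
E
python3 - <<'E'
from h import *
print([g for g in range(0,360,15) if ctrl.ik(at(g),Q) is None])
ctrl.movel(at(0,z=.22),Q); ctrl.movel(at(0),max_speed=.08)
s=get_state(); print(s['contact_force'],s['tcp_pos'],at(0))
ctrl.close_gripper(45); s=get_state(); print(s['time'],s['width'],s['gripper_force'],s['contact_force'])
lead(0,90,every=1)
E
```

```text
[]
[-0.28973879  0.16219773  0.086182  ] [0.46421262 0.26427164 0.13847791] [0.4639 0.2641 0.138 ]
4.7583 0.022938103449411724 43.90475392341614 [-1.36305304  0.05337288  3.32720405]
15.0 5.1 [ 1.2 -0.4  4.3] [0.0011 0.0001 0.0002] 0.0228
30.0 5.5 [ 0.8 -1.4  4.1] [ 0.001  -0.0003  0.0002] 0.0232
45.0 5.9 [ 1.4 -2.3  5.1] [ 0.0006 -0.0006  0.0002] 0.0229
60.0 6.3 [ 0.2 -2.6  5.6] [ 0.0004 -0.0008  0.0001] 0.0227
75.0 6.6 [-0.8 -3.1  6.1] [ 0.0001 -0.0009  0.0001] 0.0229
90.0 7.0 [-2.1 -2.5  5.9] [-0.0002 -0.0008  0.0001] 0.0232
```

```bash
python3 - <<'E'
from h import *
g=lead(90,720,every=4); print(g)
s=get_state(); print(s['time'],s['qpos'],s['tcp_pos'],at(720),s['contact_force'],s['width'])
im,d=vision.grab_frame("scene"); cv2.imwrite("pics/s2.png",im[150:390,120:540])
E
```

```text
105.0 7.4 [-2.4 -2.6  6.6] [-0.0005 -0.0006  0.0001] 0.0227
165.0 8.9 [-2.9  1.5  6.7] [-0.0015 -0.0015  0.0001] 0.023
225.0 10.4 [-0.4  2.6  6.4] [-0.0019 -0.0002  0.0001] 0.0229
285.0 11.9 [1.  1.7 5.8] [-0.0009  0.0001  0.0001] 0.0227
345.0 13.4 [-0.2  1.3  6.5] [-0.0005 -0.0002  0.0001] 0.0229
405.0 14.9 [1.6 1.6 6.1] [-0.     -0.0005  0.0002] 0.023
465.0 16.4 [ 1.9 -0.7  6.9] [-0.0003 -0.0016  0.0002] 0.0228
525.0 17.9 [-1.5 -0.2  8.6] [-0.0017 -0.0017  0.0001] 0.0226
585.0 19.4 [-0.6  2.3  7.1] [-0.0015 -0.0004  0.0001] 0.0226
645.0 20.9 [1.  1.5 7.1] [-0.0007 -0.0006  0.0001] 0.0227
705.0 22.4 [-0.2  1.4  7.9] [-0.0007 -0.0004  0.0001] 0.0231
720
22.7583 [-0.52059754  0.4607329  -0.06211188  1.87334212  0.0375721   0.80922909
 -0.03205211] [0.4633455  0.26377224 0.13812026] [0.4639 0.2641 0.138 ] [0.88134885 3.63852352 7.30101403] 0.02298402917311146
```

View pics/s2.png

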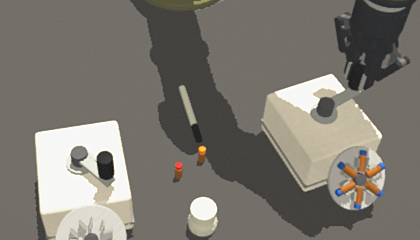

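The picture shows the gripper holding the knob back at its start (crop pixel about (355,80)), and the idle crank unchanged. Now release, rise and compare with the first wrist view.

```bash
python3 - <<'E'
from h import *
ctrl.ungrasp(); s=get_state(); print(s['width'],s['contact_force'])
p=s['tcp_pos']; ctrl.movel([p[0],p[1],.22],max_speed=.08)
ctrl.movep([.464,.261,.29],Q); ctrl.pause(.3)
s=get_state(); pose=(np.array(s['tcp_pos']),s['eef_rot'])
im,d=vision.grab_frame("wrist"); cv2.imwrite("pics/w2.png",im); W=cloud("wrist",d,pose)
print(s['time'],pose)
for r in models.masks_of("wrist","mixer_knob")[:2]:
    w=W[r["mask"]&(d>0)]; t=w[w[:,2]>.165]
    print(r["p"],r["point"]); 
    if len(t)>20:
        c=np.array(cv2.minEnclosingCircle(t[:,:2].astype(np.float32))[0]); v=c-A
        print(c,np.linalg.norm(v),"err deg cw",np.degrees(TH-np.arctan2(v[1],v[0])))
im,d=vision.grab_frame("scene"); W=cloud("scene",d)
for n in("mixer_knob","idle_knob"):
    r=models.masks_of("scene",n)[0]; print(n,r["p"],r["point"],np.median(W[r["mask"]&(d>0)],0).round(3))
E
```

```text
0.08555255398036202 [-0.22339457  0.0582401   0.29996362]
25.3 (array([0.46357834, 0.26076074, 0.2888934 ]), array([-5.53918581e-04,  4.79739539e-01,  8.77410260e-01, -9.50621244e-04]))
0.72 [319.7, 231.0]
[0.46397832 0.26399416] 0.05986881545959403 err deg cw 0.010788946652240415
mixer_knob 0.69 [447.5, 285.1] [0.537 0.213 0.097]
idle_knob 0.79 [224.3, 312.4] [ 0.633 -0.128  0.166]
```

View pics/w2.png

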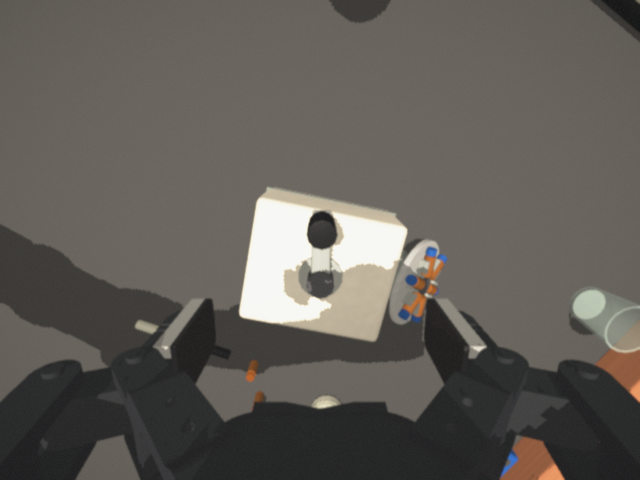

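The knob is back at (320,231), within about 0.01° of its start, and the gripper is open and clear. The idle knob has not moved.

```bash
python3 -c "
from station import ticket
print(ticket.close_job())"
```

```text
the job is handed in; nothing more can be done
None
```

I turned the loaded mixer's crank two full turns clockwise and let go; its knob measured within about 0.01° of where it began, the empty mixer's crank was not touched, and the job was handed in at about 25 s.

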